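# Sort the printer's spare parts into their trays

## Robot

A 6-joint arm with a two-finger parallel gripper is mounted at the origin on the work surface. World frame = base frame: x ahead of the robot, y to its left, z up, the work surface at z = 0. Lengths are in m, angles in rad, forces in N, time in s.
With the tool pointing down it reaches from about 0.3 to 0.775 m from the base axis. Payload 14.6 kg.
Tool frame: the origin (TCP) lies at the very end of the fingers, on their centre line; the grasp point (between the pads) lies 19 mm behind it; x points along the fingers, z is the direction in which the jaws open and shut, and the axes are right-handed (so a half turn about x gives the same grasp; the last joint's range is limited). The gripper opens to 94 mm and grips with 3 to 60 N. Pads are 16 mm wide; open, the fingers measure 119 mm over their backs; the gripper's body (75 mm by 177 mm) begins 78 mm behind the grasp point.
Start: joints at [-1.207, 0.3, 1.521, -0, 1.321, -0.067], TCP at [0.23, -0.5, 0.205] pointing down, gripper open.
Joint ranges: [-3.03, 3.03], [-0.79, 2.21], [0.23, 2.52], [-1.04, 4.18], [0, 3.07], [-2.55, 2.55]. Speed limits (rad/s): [2.22, 2.22, 2.57, 3.14, 3.14, 3.14].

## Interface

Orientations are given as a unit quaternion [x, y, z, w].
In Python, from bench import env, vision, sign_off gives the robot as it stands. The module is installed in compiled form; this text tells all that it offers.
- The arm moves only by the shell command python3 -m handwheel 'ROWS'. ROWS is JSON, one flat list of numbers, 5 for each row, row after row: the shift along the tool's x, y, z scaled (see below), then the turn about the tool's x scaled (see below), then the opening, from -1 (shut) to 1 (fully open), so that 0 is half open. A call has 1 to 5 rows; each row is the pose to reach, as a shift and turn from the pose commanded when the call began, along the tool's axes at that moment, turning the shorter way round; what a row does not reach only later rows make up. The controller multiplies each number of a shift by 250 mm and each number of a turn by 180 degrees. A row lasts 1/12 s, in which the tool goes at most 41.7 mm and 7.16 degrees, less where a joint would pass 70% of its speed; a pose out of reach is approached as far as the arm can. A call with a number of a shift or a turn outside -1 to 1 is refused whole. A call with a gripper value outside its range is refused whole. The fingers move at their own pace and stop on an object; the grip force is fixed at half the most. Time passes only in rows, so rows that repeat a pose let the fingers close. It gives the time, the measured TCP pose, the force and the opening at its end, in the units of the state.
- env.state(): the state, without advancing time (a new reading comes with each control period).
- vision.read_camera(name): name is "scene" or "top"; returns a dict with "color" (480x640x3 uint8, red, green, blue), "fx", "fy", "cx", "cy" (pixels), "k1" (the pictures are not rectified: a ray, as slopes to the right and down, at radius r is drawn at 1 + k1 r^2 times it, then the intrinsics apply), "world_to_cam" (4x4, takes a point from world to camera coordinates). Camera axes: x right, y down, z forward; pixel columns grow to the right and rows downward; lengths in m; the calibration is good to about 2 mm. A picture is of the moment at which its call begins. There is no depth.
- sign_off(): hands the job in, once; it reports no verdict.
The state is a dict: "t": time; "joint_positions": joint angles; "joint_velocities": joint speeds; "effort": joint torques, N m; "ee_pos": TCP position; "eef_rot": TCP orientation; "force": force on the tool from outside, world axes, zero at the start; "ft_torque": the same for the moment, N m; "finger_gap": finger opening in m.
Only numpy, scipy, OpenCV 4.12 (cv2) and the standard library are available. Lean on these libraries where they do the work, as an engineer would, in place of code of your own. Each camera call takes 0.05 s, during which the arm holds its last target. There are 200 camera calls.

## Task

Sort the five loose printer parts on the bench (stepper motor, cooling fan, aluminium extrusion and two flanged bearings) into the four parts trays, each into the tray that already holds its kind. Set each one down on the tray's floor clear of what is already there, without dropping it: the motor shaft up, both bearings standing on their flanges, the fan flat, the extrusion lengthwise in its tray. Leave the pliers where they lie.

Things in the scene. Friction and masses are not known exactly. Their poses are not given: they have to be found in the camera images.
- motor: stepper motor standing on the bench shaft up: square body 42.3 x 42.3 x 40 mm high, black with aluminium end caps, a 22 mm boss 2 mm high and a thin 5 mm shaft on top (64 mm high in all); about 0.28 kg. Origin: centre of its underside; z up along the shaft, x and y along the sides.
- fan: small black cooling fan lying flat: square frame 40 x 40 x 20 mm thick with a round bladed opening; about 0.035 kg. Origin: its centre, 10 mm above what it lies on; z through its thickness, x and y along the sides.
- bearing_a: one of two identical flanged linear bearings of bright steel, standing on its flange with the barrel up: square flange 32 x 32 x 6 mm, round barrel 21 mm across above it, 30 mm high in all, 12 mm bore seen from above; about 0.09 kg. Origin: centre of the flange's underside; z up along the barrel, x and y along the flange's sides. Gripped by the barrel, above the flange.
- bearing_b: one of two identical flanged linear bearings of bright steel, standing on its flange with the barrel up: square flange 32 x 32 x 6 mm, round barrel 21 mm across above it, 30 mm high in all, 12 mm bore seen from above; about 0.09 kg. Origin: centre of the flange's underside; z up along the barrel, x and y along the flange's sides. Gripped by the barrel, above the flange.
- extrusion: a 100 mm length of 20 x 20 mm slotted aluminium extrusion lying on the bench, roughly crosswise to the robot; about 0.05 kg. Origin: its centre, 10 mm above what it lies on; x along its length.
- tray_motor: fixed open grey parts tray already holding one stepper motor of the same kind; four alike, order in the row varies. 150 (x) x 115 (y) x 35 mm high, walls and floor 3 mm. Origin: centre of underside; x along its length, away from the robot within 4 degrees; white card on the near end. The motor stands in the far half, its centre at x = +45 mm, y = 0, so that the near half is free.
- tray_fan: fixed open grey parts tray already holding one cooling fan of the same kind; four alike, order in the row varies. 150 (x) x 115 (y) x 35 mm high, walls and floor 3 mm. Origin: centre of underside; x along its length, away from the robot within 4 degrees; white card on the near end. The fan lies flat in the far half, its centre at x = +45 mm, y = 0, so that the near half is free.
- tray_bearing: fixed open grey parts tray already holding two flanged bearings of the same kind; four alike, order in the row varies. 150 (x) x 115 (y) x 35 mm high, walls and floor 3 mm. Origin: centre of underside; x along its length, away from the robot within 4 degrees; white card on the near end. They stand at x = +50 mm, y = -28 and +28 mm; the rest, x = -72 to +30 mm, is free.
- tray_extrusion: fixed open grey parts tray already holding one 100 mm extrusion of the same kind; four alike, order in the row varies. 150 (x) x 115 (y) x 35 mm high, walls and floor 3 mm. Origin: centre of underside; x along its length, away from the robot within 4 degrees; white card on the near end. It lies lengthwise along the right-hand (-y) side, its middle at x = 0, y = -32 mm; the rest is free.
- pliers: needle-nose pliers with blue grips, 150 mm long, 12 mm high, lying on the left (+y) beyond the loose parts; not to be moved. Origin: on the bench about their middle; x towards the tip of the jaws.
Things that resemble listed ones, but are neither listed nor needed, are in the scene too. What is shaped like the fan but red is not meant.

How it is judged:
At the end, for the whole second after the job is handed in: All five parts at rest with their centres inside the tray of their kind, undersides within 5 mm of its floor; motor and bearings upright and fan flat (either way up) to 0.15 rad; extrusion level to 0.1 rad and within 0.3 rad of the tray's length; pliers moved under 3 cm (x of motor in the frame of tray_motor between -0.072 and 0.072 m and y of motor in the frame of tray_motor between -0.0545 and 0.0545 m and z of motor in the frame of tray_motor between -0.002 and 0.008 m and linear speed of each of motor, fan, bearing_a, bearing_b, extrusion below 0.02 m/s and angular speed of each of motor, fan, bearing_a, bearing_b, extrusion below 0.3 rad/s and angle between each of motor, bearing_a, bearing_b's own z axis and vertical below 0.15 rad and x of fan in the frame of tray_fan between -0.072 and 0.072 m and y of fan in the frame of tray_fan between -0.0545 and 0.0545 m and z of fan in the frame of tray_fan between 0.008 and 0.018 m and (angle between fan's own z axis and vertical below 0.15 rad or angle between fan's own z axis and vertical above 2.99 rad) and x of bearing_a in the frame of tray_bearing between -0.072 and 0.072 m and y of bearing_a in the frame of tray_bearing between -0.0545 and 0.0545 m and z of bearing_a in the frame of tray_bearing between -0.002 and 0.008 m and x of bearing_b in the frame of tray_bearing between -0.072 and 0.072 m and y of bearing_b in the frame of tray_bearing between -0.0545 and 0.0545 m and z of bearing_b in the frame of tray_bearing between -0.002 and 0.008 m and x of extrusion in the frame of tray_extrusion between -0.072 and 0.072 m and y of extrusion in the frame of tray_extrusion between -0.0545 and 0.0545 m and z of extrusion in the frame of tray_extrusion between 0.008 and 0.018 m and angle between extrusion's own x axis and vertical between 1.47 and 1.67 rad and angle between the x axis of extrusion and the x axis of tray_extrusion, either way round below 0.3 rad); the robot touches nothing.
It fails at once if a loose part is dropped or thrown: it moves faster than 0.75 m/s through the air touching nothing (a fall of about 3 cm) ((contact force between motor and anything else below 0.005 N and linear speed of motor above 0.75 m/s) or (contact force between fan and anything else below 0.005 N and linear speed of fan above 0.75 m/s) or (contact force between bearing_a and anything else below 0.005 N and linear speed of bearing_a above 0.75 m/s) or (contact force between bearing_b and anything else below 0.005 N and linear speed of bearing_b above 0.75 m/s) or (contact force between extrusion and anything else below 0.005 N and linear speed of extrusion above 0.75 m/s)).
It fails at once if the pliers moved more than 3 cm (distance of pliers from where it was at the start of the episode above 0.03 m).
It also fails if it takes over 115 s, if anything falls off the work surface, if the arm or the gripper's body presses on something with over 40 N, if the wrist force passes 120 N, or if a joint passes its speed limit or range.

## Working session

There is one attempt and no reset: what is moved stays moved. The work goes in short steps, Python scripts to look and compute and a shell command to move; the robot and the scene stay as the last step left them, time stands still between calls to the robot, and variables do not carry over. Pictures are saved under pics/ and viewed, about 12 in all and at most 16, crops included, and the job is handed in when it is done.

```bash
mkdir -p pics
python3 - <<'E'
from bench import env, vision
import cv2
s=env.state()
print({k:s[k] for k in("t","ee_pos","eef_rot","force","finger_gap")})
for n in("top","scene"):
    d=vision.read_camera(n); cv2.imwrite(f"pics/{n}0.png",d["color"][:,:,::-1])
    print(n,d["fx"],d["fy"],d["cx"],d["cy"],d["k1"],d["world_to_cam"])
E
```

```text
{'t': 0.0, 'ee_pos': array([ 0.22957946, -0.49949233,  0.20488549]), 'eef_rot': array([ 0.38182079,  0.59565149, -0.3813329 ,  0.59497682]), 'force': array([ 0.16387666, -0.73659688,  0.55879482]), 'finger_gap': 0.09400592475962617}
top 441.62493549053767 441.62493549053767 317.69206647842935 236.90912491633784 -0.04492317532030174 [[-0.02161404 -0.99968477 -0.01277496  0.09322917]
 [-0.99546905  0.02270285 -0.09233609  0.4983317 ]
 [ 0.09259701  0.01072132 -0.99564594  0.80744085]
 [ 0.          0.          0.          1.        ]]
scene 453.37280409768033 453.37280409768033 315.41564288470374 237.15002709427824 -0.008020257971724806 [[-0.54005498  0.84162383 -0.00315371  0.18459478]
 [ 0.70909738  0.45299034 -0.54035234 -0.35498411]
 [-0.45334481 -0.29405626 -0.84143295  1.31448831]
 [ 0.          0.          0.          1.        ]]
```

View pics/top0.png

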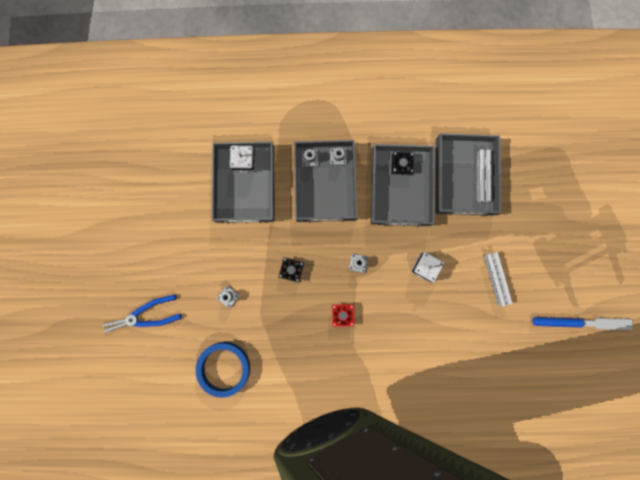

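View pics/scene0.png

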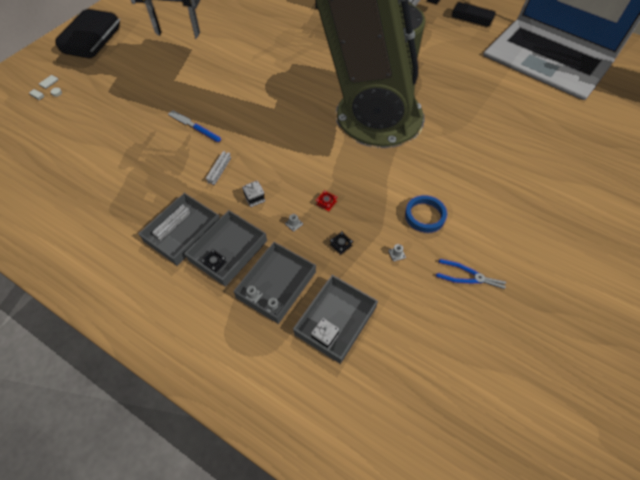

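```bash
cat > h.py <<'E'
import numpy as np, cv2
from scipy.spatial.transform import Rotation as R
from bench import env, vision
def ray(d,u,v):
    K=np.array([[d["fx"],0,d["cx"]],[0,d["fy"],d["cy"]],[0,0,1]])
    xd=np.array([(u-d["cx"])/d["fx"],(v-d["cy"])/d["fy"]]); x=xd.copy()
    for _ in range(20): x=xd/(1+d["k1"]*(x@x))
    W=d["world_to_cam"]; c=-W[:3,:3].T@W[:3,3]
    return c, W[:3,:3].T@np.array([x[0],x[1],1])
def at(d,u,v,z):
    c,r=ray(d,u,v); return c+r*(z-c[2])/r[2]
def pix(d,p):
    W=d["world_to_cam"]; q=W[:3,:3]@np.array(p)+W[:3,3]; x=q[:2]/q[2]; x=x*(1+d["k1"]*(x@x))
    return x*d["fx"]+[d["cx"],d["cy"]]
def go(xyz,yaw=None):
    """shift/turn numbers (row units) from present pose to TCP xyz, jaw (tool z) direction at yaw mod pi"""
    s=env.state(); M=R.from_quat(s["eef_rot"]).as_matrix()
    d=M.T@(np.array(xyz)-s["ee_pos"])/0.25
    t=0
    if yaw is not None:
        z=M[:,2]; cur=np.arctan2(z[1],z[0]); dy=(yaw-cur+np.pi/2)%np.pi-np.pi/2
        t=-dy/np.pi*(1 if M[2,0]<0 else -1)
    print("shift",np.round(d,3),"turn",round(t,3),"tcp",np.round(s["ee_pos"],4),"t",round(s["t"],2),"q6",round(s["joint_positions"][5],2), "gap",round(s["finger_gap"],4),"F",np.round(s["force"],1), "jawyaw",round(np.degrees(np.arctan2(M[1,2],M[0,2])),1),"tilt",round(M[2,0],4))
E
python3 - <<'E'
import cv2
from h import *
M=R.from_quat(env.state()["eef_rot"]).as_matrix(); print(M.round(3))
i=cv2.imread("pics/top0.png")
cv2.imwrite("pics/c1.png",cv2.resize(i[240:320,205:405],None,fx=4,fy=4,interpolation=cv2.INTER_CUBIC))
cv2.imwrite("pics/c2.png",cv2.resize(i[240:320,400:530],None,fx=6,fy=6,interpolation=cv2.INTER_CUBIC))
cv2.imwrite("pics/c3.png",cv2.resize(i[125:230,205:510],None,fx=2.6,fy=2.6,interpolation=cv2.INTER_CUBIC))
E
```

```text
[[-0.     0.909  0.418]
 [ 0.001  0.418 -0.909]
 [-1.     0.    -0.001]]
```

View pics/c1.png

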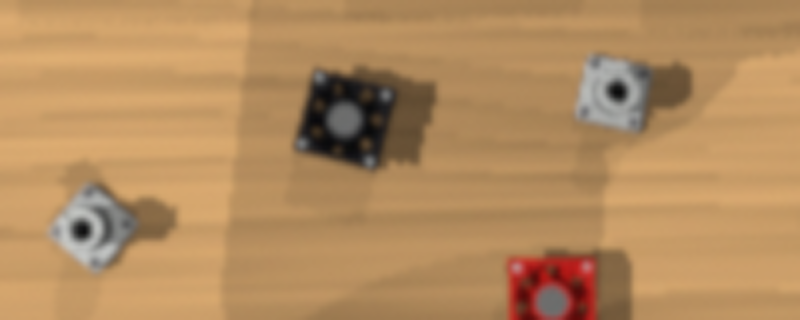

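View pics/c2.png

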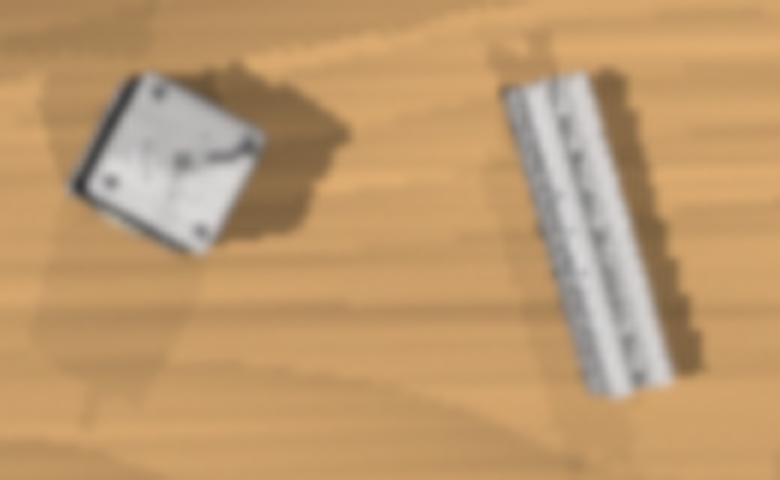

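View pics/c3.png

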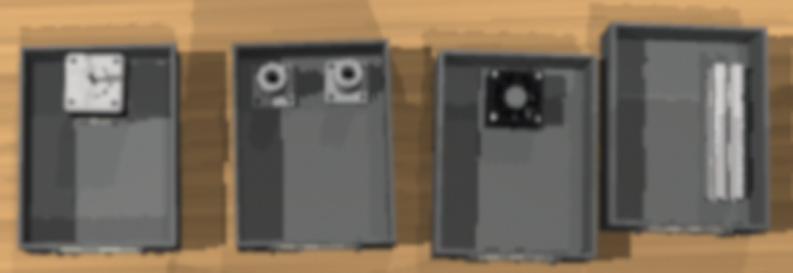

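```bash
cat > meas.py <<'E'
from h import *
d=vision.read_camera("top")
def poly(name,pts,off,s,z):
    P=np.array([at(d,off[0]+(u+.5)/s-.5,off[1]+(v+.5)/s-.5,z) for u,v in pts])
    e=np.linalg.norm(np.roll(P,-1,0)-P,axis=1)
    a=[np.degrees(np.arctan2(*(np.roll(P,-1,0)-P)[i][[1,0]])) for i in range(len(P))] if len(P)>1 else []
    print(name,"c",P.mean(0).round(4),"edges mm",(e*1000).round(1),"ang",np.round(a,1))
c1=(205,240);c2=(400,240);c3=(205,125)
poly("bearL flange",[(92,183),(135,225),(97,270),(50,232)],c1,4,.005)
poly("bearL top",[(83,230)],c1,4,.03)
poly("bearR flange",[(595,55),(652,68),(643,132),(577,118)],c1,4,.005)
poly("bearR top",[(617,92)],c1,4,.03)
poly("fan",[(318,72),(395,92),(374,167),(297,148)],c1,4,.02)
poly("red",[(510,260),(595,257)],c1,4,.02)
poly("motor",[(145,73),(267,135),(208,255),(88,190)],c2,6,.04)
poly("extr",[(527,84),(590,72),(674,381),(612,394)],c2,6,.02)
poly("Tmotor",[(22,47),(176,45),(178,248),(20,250)],c3,2.6,.035)
poly("Tbear",[(234,44),(387,41),(396,245),(238,250)],c3,2.6,.035)
poly("Tfan",[(435,55),(592,57),(597,258),(432,258)],c3,2.6,.035)
poly("Textr",[(605,26),(765,30),(767,230),(607,228)],c3,2.6,.035)
poly("in motor",[(95,82)],c3,2.6,.043)
poly("in bear",[(272,76),(348,73)],c3,2.6,.033)
poly("in fan",[(515,97)],c3,2.6,.023)
poly("in extr",[(711,64),(743,64),(742,199),(709,199)],c3,2.6,.023)
E
python3 meas.py; python3 -c "
from h import *
go([0.45,0,.2],np.pi/2)"
```

```text
bearL flange c [0.3916 0.2562 0.005 ] edges mm [28.9 27.9 29.1 30.6] ang [-134.7  138.8   50.7  -41.6]
bearL top c [0.3915 0.2556 0.03  ] edges mm [0.] ang []
bearR flange c [0.4503 0.0048 0.005 ] edges mm [27.9 30.9 32.2 31.4] ang [-104.2  170.2   76.7  -17.5]
bearR top c [0.45   0.0067 0.03  ] edges mm [0.] ang []
fan c [0.4402 0.1334 0.02  ] edges mm [37.5 36.5 37.3 37. ] ang [-105.8  163.2   75.   -16.4]
red c [0.3735 0.0382 0.02  ] edges mm [39.6 39.6] ang [-89.2  90.8]
motor c [ 0.4391 -0.121   0.04  ] edges mm [41.6 41.1 41.3 40.1] ang [-118.5  151.4   60.1  -28.2]
extr c [ 0.4148 -0.2581  0.02  ] edges mm [20.5 99.4 20.1 99.6] ang [ -80.7 -167.7  100.    12.5]
Tmotor c [0.6083 0.2212 0.035 ] edges mm [113.4 149.7 114.2 150.2] ang [-90.9 179.9  89.4  -0.4]
Tbear c [0.6062 0.0653 0.035 ] edges mm [111.7 150.2 113.2 151.8] ang [ -90.3 -179.3   90.5    0.2]
Tfan c [ 0.594  -0.0791  0.035 ] edges mm [114.5 147.6 118.2 149. ] ang [-92.  178.6  88.7  -2.8]
Textr c [ 0.6123 -0.205   0.035 ] edges mm [117.8 148.1 115.7 149.2] ang [-92.5 176.8  88.   -2.3]
in motor c [0.654  0.2223 0.043 ] edges mm [0.] ang []
in bear c [0.6583 0.0668 0.033 ] edges mm [55.5 55.5] ang [-89.1  90.9]
in fan c [ 0.6406 -0.0838  0.023 ] edges mm [0.] ang []
in extr c [ 0.6118 -0.2386  0.023 ] edges mm [ 23.9 101.4  24.3 101.4] ang [-91.  176.   88.8  -4.3]
shift [ 0.021  1.636 -1.448] turn 0.137 tcp [ 0.2296 -0.4996  0.205 ] t 0.15 q6 -0.07 gap 0.0941 F [-0.1 -0.5  0.9] jawyaw -65.3 tilt -1.0
```

```bash
python3 -c "
from h import *
go([0.32,-.4,.16],np.pi/2)"
```

```text
shift [ 0.18   0.495 -0.211] turn 0.137 tcp [ 0.2296 -0.4996  0.205 ] t 0.15 q6 -0.07 gap 0.0941 F [-0.1 -0.5  0.9] jawyaw -65.3 tilt -1.0
```

```bash
r='0.18,0.495,-0.211,0.137,1'; python3 -m handwheel '[0.18,0.495,-0.211,0.137,1, 0.18,0.495,-0.211,0.137,1, 0.18,0.495,-0.211,0.137,1, 0.18,0.495,-0.211,0.137,1, 0.18,0.495,-0.211,0.137,1]'; python3 -c "
from h import *
go([0.415,-.258,.07],np.radians(102.3))"
```

```text
t: 0.57
ee_pos: [0.3219, -0.3968, 0.1588]
eef_rot: [0.501, 0.501, -0.5, 0.499]
force: [-0.6, 0.2, -0.2]
finger_gap: 0.094
shift [ 0.356  0.372 -0.555] turn -0.069 tcp [ 0.3219 -0.3968  0.1588] t 0.57 q6 0.61 gap 0.094 F [-0.6  0.2 -0.2] jawyaw -90.1 tilt -1.0
```

```bash
python3 -m handwheel '[0.356,0.372,-0.555,-0.069,1, 0.356,0.372,-0.555,-0.069,1, 0.356,0.372,-0.555,-0.069,1, 0.356,0.372,-0.555,-0.069,1, 0.356,0.372,-0.555,-0.069,1]' | head -2;  python3 -m handwheel '[0,0,0,0,1, 0,0,0,0,1]' | head -2; python3 -c "
from h import *
import cv2
go([0.4148,-.2581,.005],np.radians(102.3))
d=vision.read_camera('scene'); i=d['color'][:,:,::-1]
u,v=pix(d,[.415,-.258,.05]).astype(int); print(u,v)
cv2.imwrite('pics/e1.png',cv2.resize(i[max(0,v-60):v+60,max(0,u-80):u+80],None,fx=4,fy=4))"
```

```text
t: 0.98
ee_pos: [0.4136, -0.2586, 0.0696]
t: 1.15
ee_pos: [0.4131, -0.261, 0.0711]
shift [ 0.265  0.009 -0.01 ] turn 0.002 tcp [ 0.4131 -0.261   0.0711] t 1.15 q6 0.71 gap 0.094 F [-0.1 -0.5  0.8] jawyaw -77.4 tilt -1.0
215 157
```

View pics/e1.png

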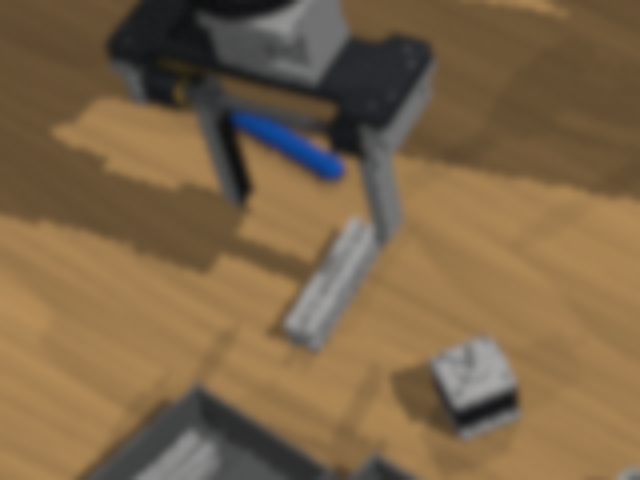

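```bash
python3 -m handwheel '[0.265,0.009,-0.01,0,1, 0.265,0.009,-0.01,0,1, 0.265,0.009,-0.01,0,1, 0.265,0.009,-0.01,0,0.5]'; python3 -m handwheel '[0,0,0,0,-1,0,0,0,0,-1,0,0,0,0,-1,0,0,0,0,-1,0,0,0,0,-1]';python3 -m handwheel '[0,0,0,0,-1,0,0,0,0,-1,0,0,0,0,-1,0,0,0,0,-1]'
```

```text
t: 1.53
ee_pos: [0.4142, -0.2594, 0.0056]
eef_rot: [0.443, 0.551, -0.443, 0.551]
force: [0.0, 0.2, -0.3]
finger_gap: 0.0905
t: 1.95
ee_pos: [0.4149, -0.2586, 0.0058]
eef_rot: [0.443, 0.551, -0.443, 0.552]
force: [0.3, 0.2, -0.3]
finger_gap: 0.0572
t: 2.28
ee_pos: [0.4147, -0.2584, 0.0052]
eef_rot: [0.443, 0.551, -0.443, 0.551]
force: [0.3, -0.0, -0.1]
finger_gap: 0.031
```

```bash
python3 -m handwheel '[0,0,0,0,-1,0,0,0,0,-1,0,0,0,0,-1]' | tail -1; python3 -m handwheel '[-0.1,0,0,0,-1, -0.2,0,0,0,-1, -0.38,0,0,0.082,-1, -0.38,0,0,0.082,-1, -0.38,0,0,0.082,-1]'; python3 -c "
from h import *
go([0.61,-.190,.10],np.radians(87.5))"
```

```text
finger_gap: 0.0197
t: 2.95
ee_pos: [0.4156, -0.2591, 0.1024]
eef_rot: [0.512, 0.487, -0.511, 0.49]
force: [-0.8, -0.2, -0.0]
finger_gap: 0.0194
shift [ 0.011  0.764 -0.312] turn -0.001 tcp [ 0.4156 -0.2591  0.1024] t 2.95 q6 0.99 gap 0.0194 F [-0.8 -0.2 -0. ] jawyaw -92.7 tilt -1.0
```

```bash
python3 -m handwheel '[0.1,0.1,-0.04,0,-1, 0.011,0.25,-0.1,0,-1, 0.011,0.4,-0.16,0,-1, 0.011,0.55,-0.22,0,-1, 0.011,0.67,-0.27,0,-1]'|head -2;python3 -m handwheel '[0,0.094,-0.042,0,-1,0,0.094,-0.042,0,-1,0,0.094,-0.042,0,-1]'|head -2; python3 -c "
from h import *
go([0.61,-.190,.0105],np.radians(87.5))"
```

```text
t: 3.37
ee_pos: [0.5865, -0.1963, 0.0959]
t: 3.62
ee_pos: [0.6085, -0.1873, 0.0951]
shift [0.338 0.008 0.011] turn 0.003 tcp [ 0.6085 -0.1873  0.0951] t 3.62 q6 1.25 gap 0.0196 F [-1.1  0.7 -0.4] jawyaw -92.0 tilt -1.0
```

```bash
python3 -m handwheel '[0.1,0.008,0.011,0,-1, 0.2,0.008,0.011,0,-1,0.29,0.008,0.011,0,-1, 0.32,0.008,0.011,0,-1, 0.32,0.008,0.011,0,-1]'|head -2;python3 -m handwheel '[0,0,0,0,-1,0,0,0,0,-1]'|head -2; python3 -c "
from h import *
go([0.61,-.190,.0085],np.radians(87.5))"
```

```text
t: 4.03
ee_pos: [0.6086, -0.1911, 0.0151]
t: 4.2
ee_pos: [0.611, -0.1915, 0.019]
shift [ 0.042 -0.004 -0.006] turn 0.001 tcp [ 0.611  -0.1915  0.019 ] t 4.2 q6 1.25 gap 0.0196 F [ 0.  -0.2 -1.2] jawyaw -92.3 tilt -1.0
```

```bash
python3 -m handwheel '[0.025,0,0,0,-1,0.037,0,0,0,-1,0.041,0,0,0,-1,0.041,0,0,0,-1,0.041,0,0,0,-1]'; python3 -m handwheel '[0.003,0,0,0,-1,0.003,0,0,0,-1]'
```

```text
t: 4.62
ee_pos: [0.6108, -0.1912, 0.0081]
eef_rot: [0.51, 0.49, -0.51, 0.49]
force: [-3.6, 0.6, 7.5]
finger_gap: 0.0198
t: 4.78
ee_pos: [0.6108, -0.1912, 0.0081]
eef_rot: [0.51, 0.49, -0.51, 0.49]
force: [-6.3, 3.0, 14.6]
finger_gap: 0.0198
```

```bash
python3 -m handwheel '[-0.003,0,0,0,-0.25,-0.003,0,0,0,-0.25,-0.003,0,0,0,-0.25,-0.003,0,0,0,-0.25]'|tail -2; python3 -m handwheel '[-0.05,0,0,0,-0.25,-0.15,0,0,0,-0.25,-0.3,0,0,0,0.5,-0.36,0,0,0,1,-0.36,0,0,0,1]'|tail -2; python3 -c "
from h import *
go([0.4391,-.121,.09],np.radians(61.2))"
```

```text
force: [-0.6, -0.1, -0.2]
finger_gap: 0.035
force: [0.1, -0.1, -0.4]
finger_gap: 0.0517
shift [ 0.045 -0.704 -0.255] turn 0.147 tcp [ 0.6124 -0.1917  0.1026] t 5.53 q6 1.25 gap 0.0517 F [ 0.1 -0.1 -0.4] jawyaw -92.3 tilt -1.0
```

```bash
python3 -m handwheel '[0.045,-0.704,-0.255,0.147,1,0.045,-0.704,-0.255,0.147,1,0.045,-0.704,-0.255,0.147,1,0.045,-0.704,-0.255,0.147,1,0.045,-0.704,-0.255,0.147,1]'|head -2; python3 -m handwheel '[0,0,0,0,1,0,0,0,0,1]'|head -1; python3 -c "
from h import *
go([0.4391,-.121,.006],np.radians(61.2))
d=vision.read_camera('scene'); cv2.imwrite('pics/s2.png',cv2.resize(d['color'][90:330,120:440,::-1],None,fx=2.5,fy=2.5))"
```

```text
t: 5.95
ee_pos: [0.4332, -0.1185, 0.0849]
t: 6.12
shift [ 0.321  0.009 -0.001] turn 0.0 tcp [ 0.4371 -0.1201  0.0862] t 6.12 q6 1.72 gap 0.0938 F [0.5 0.4 0.3] jawyaw -118.8 tilt -1.0
```

View pics/s2.png

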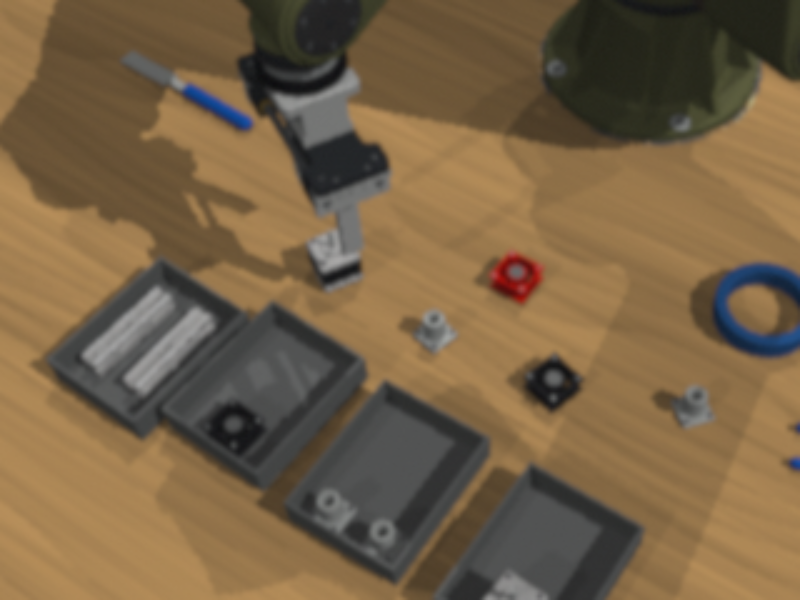

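```bash
python3 -m handwheel '[0.12,0.009,0,0,1,0.25,0.009,0,0,1,0.313,0.009,0,0,1,0.313,0.009,0,0,1,0.313,0.009,0,0,0.4]'|head -2; python3 -m handwheel '[0,0,0,0,-1,0,0,0,0,-1,0,0,0,0,-1,0,0,0,0,-1,0,0,0,0,-1]'|tail -1;python3 -m handwheel '[0,0,0,0,-1,0,0,0,0,-1,0,0,0,0,-1,0,0,0,0,-1,0,0,0,0,-1]'
```

```text
t: 6.58
ee_pos: [0.4397, -0.1215, 0.0074]
finger_gap: 0.0574
t: 7.42
ee_pos: [0.4393, -0.1214, 0.0078]
eef_rot: [0.609, 0.36, -0.609, 0.36]
force: [-0.5, 0.1, 4.1]
finger_gap: 0.0426
```

```bash
python3 -m handwheel '[-0.08,0,0,0,-1,-0.2,0,0,0,-1,-0.34,0,0,-0.04,-1,-0.44,0,0,-0.08,-1,-0.44,0,0,-0.12,-1]'|tail -1; python3 -m handwheel '[0,0,0,-0.04,-1,0,0,0,-0.04,-1,0,0,0,-0.04,-1]'; python3 -c "
from h import *
go([0.577,.222,.115],np.radians(90))"
```

```text
finger_gap: 0.0424
t: 8.08
ee_pos: [0.439, -0.1212, 0.1173]
eef_rot: [-0.501, -0.499, 0.501, -0.498]
force: [0.1, 0.1, -2.9]
finger_gap: 0.0423
shift [ 0.009  0.545 -1.376] turn -0.002 tcp [ 0.439  -0.1212  0.1173] t 8.08 q6 1.23 gap 0.0423 F [ 0.1  0.1 -2.9] jawyaw -90.3 tilt -1.0
```

```bash
python3 -m handwheel '[0,0.03,-0.08,0,-1,0,0.08,-0.2,0,-1,0,0.135,-0.34,0,-1,0,0.19,-0.48,0,-1,0,0.245,-0.62,0,-1]'|head -2; python3 -m handwheel '[0,0.055,-0.14,0,-1,0,0.11,-0.28,0,-1,0,0.165,-0.42,0,-1,0,0.22,-0.56,0,-1,0,0.27,-0.68,0,-1]'|head -2; python3 -m handwheel '[0,0.03,-0.076,0,-1,0,0.03,-0.076,0,-1,0,0.03,-0.076,0,-1,0,0.03,-0.076,0,-1]'|tail -1; python3 -c "
from h import *
go([0.577,.222,.013],np.radians(90))
d=vision.read_camera('scene'); cv2.imwrite('pics/s3.png',cv2.resize(d['color'][150:390,160:480,::-1],None,fx=2.5,fy=2.5))"
```

```text
t: 8.5
ee_pos: [0.5009, 0.0353, 0.1172]
t: 8.92
ee_pos: [0.5686, 0.2059, 0.1168]
finger_gap: 0.0422
shift [ 0.416  0.006 -0.001] turn -0.001 tcp [0.5756 0.2219 0.1169] t 9.25 q6 1.88 gap 0.0422 F [-0.2  0.1 -3.1] jawyaw -90.2 tilt -1.0
```

View pics/s3.png

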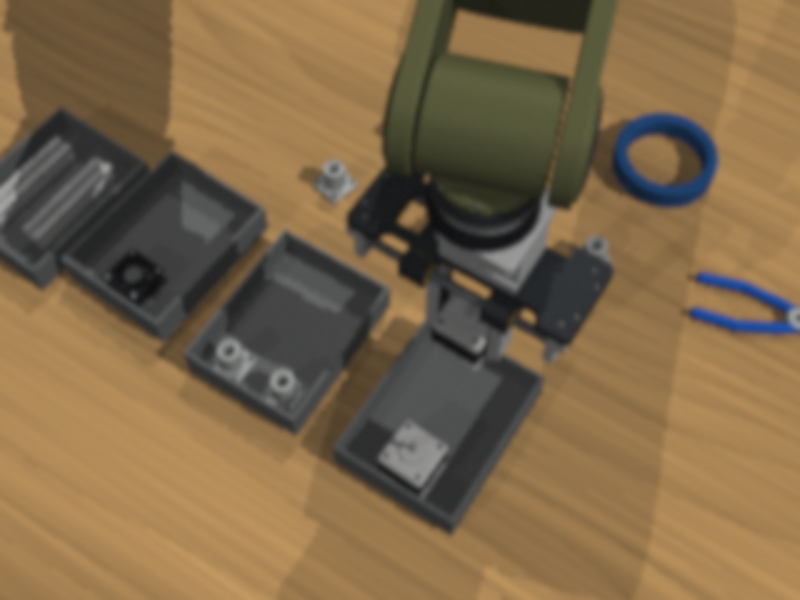

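```bash
python3 -m handwheel '[0.08,0,0,0,-1,0.2,0,0,0,-1,0.32,0,0,0,-1,0.38,0,0,0,-1,0.40,0,0,0,-1]'|head -2;python3 -m handwheel '[0.006,0,0,0,-1,0.012,0,0,0,-1,0.018,0,0,0,-1,0.023,0,0,0,-1,0.023,0,0,0,-1]'; python3 -m handwheel '[0.004,0,0,0,-1,0.004,0,0,0,-1]'|sed -n '2p;4p'
```

```text
t: 9.72
ee_pos: [0.5746, 0.221, 0.0148]
t: 10.13
ee_pos: [0.5764, 0.2225, 0.0126]
eef_rot: [0.501, 0.499, -0.5, 0.5]
force: [0.5, 1.0, -3.3]
finger_gap: 0.0424
ee_pos: [0.5762, 0.2225, 0.0112]
force: [-0.2, -0.3, -2.6]
```

```bash
python3 -m handwheel '[0.004,0,0,0,-1,0.004,0,0,0,-1,0.004,0,0,0,-1]'|sed -n '2p;4p'
```

```text
ee_pos: [0.5762, 0.2226, 0.0109]
force: [-4.9, -2.1, 7.3]
```

```bash
python3 -m handwheel '[0,0,0,0,0.17,0,0,0,0,0.17,0,0,0,0,0.17,0,0,0,0,0.17]'|tail -2; python3 -m handwheel '[-0.1,0,0,0,0.17,-0.22,0,0,0,0.17,-0.36,0,0,0,0.5,-0.4,0,0,0,1,-0.4,0,0,0,1]'|tail -2; python3 -c "
from h import *
go([0.4402,.1334,.08],np.radians(74))"
```

```text
force: [1.3, 0.3, 0.2]
finger_gap: 0.0547
force: [-0.5, -0.0, -0.7]
finger_gap: 0.071
shift [ 0.129 -0.549  0.359] turn 0.088 tcp [0.5774 0.2229 0.1132] t 11.3 q6 1.88 gap 0.071 F [-0.5 -0.  -0.7] jawyaw -90.1 tilt -1.0
```

```bash
python3 -m handwheel '[0,-0.549,0.359,0.088,1,0.129,-0.549,0.359,0.088,1,0.129,-0.549,0.359,0.088,1,0.129,-0.549,0.359,0.088,1,0.129,-0.549,0.359,0.088,1]'|head -2; python3 -m handwheel '[0,0,0,0,1,0,0,0,0,1]'|head -1; python3 -c "
from h import *
go([0.4402,.1334,.005],np.radians(74))"
```

```text
t: 11.72
ee_pos: [0.4305, 0.1299, 0.0729]
t: 11.88
shift [ 0.29   0.004 -0.002] turn 0.0 tcp [0.4391 0.1331 0.0774] t 11.88 q6 2.06 gap 0.0939 F [-0.2  0.1  0.6] jawyaw -105.9 tilt -1.0
```

```bash
python3 -m handwheel '[0.12,0.004,0,0,1,0.24,0.004,0,0,1,0.295,0.004,0,0,1,0.295,0.004,0,0,1,0.295,0.004,0,0,0.4]'|head -2; python3 -m handwheel '[0,0,0,0,-1,0,0,0,0,-1,0,0,0,0,-1,0,0,0,0,-1,0,0,0,0,-1]'|tail -1;python3 -m handwheel '[0,0,0,0,-1,0,0,0,0,-1,0,0,0,0,-1,0,0,0,0,-1,0,0,0,0,-1]'
```

```text
t: 12.3
ee_pos: [0.4404, 0.1332, 0.0032]
finger_gap: 0.0573
t: 13.13
ee_pos: [0.4397, 0.1327, 0.0041]
eef_rot: [0.565, 0.426, -0.564, 0.426]
force: [-0.3, 0.6, 2.2]
finger_gap: 0.0394
```

```bash
python3 -m handwheel '[-0.06,0,0,0,-1,-0.18,0,0,0,-1,-0.32,0,0,-0.039,-1,-0.4,0,0,-0.078,-1,-0.4,0,0,-0.078,-1]'|tail -1; python3 -m handwheel '[0,0,0,0,-1,0,0,0,0,-1]'; python3 -c "
from h import *
go([0.563,-.080,.10],np.radians(88))"
```

```text
finger_gap: 0.0401
t: 13.72
ee_pos: [0.4391, 0.1325, 0.1029]
eef_rot: [-0.508, -0.491, 0.509, -0.491]
force: [-0.3, -0.5, -0.7]
finger_gap: 0.0399
shift [0.011 0.526 0.832] turn -0.0 tcp [0.4391 0.1325 0.1029] t 13.72 q6 1.82 gap 0.0399 F [-0.3 -0.5 -0.7] jawyaw -92.0 tilt -1.0
```

```bash
python3 -m handwheel '[0,0.05,0.08,0,-1,0,0.13,0.2,0,-1,0,0.21,0.34,0,-1,0,0.3,0.48,0,-1,0,0.38,0.6,0,-1]'|head -2; python3 -m handwheel '[0,0.07,0.11,0,-1,0,0.12,0.19,0,-1,0,0.146,0.232,0,-1,0,0.146,0.232,0,-1,0,0.146,0.232,0,-1]'|head -2; python3 -m handwheel '[0,0,0,0,-1,0,0,0,0,-1]'|tail -1; python3 -c "
from h import *
go([0.563,-.080,.015],np.radians(88))
d=vision.read_camera('scene'); cv2.imwrite('pics/s4.png',cv2.resize(d['color'][130:370,120:440,::-1],None,fx=2.5,fy=2.5))"
```

```text
t: 14.13
ee_pos: [0.5297, -0.0226, 0.1022]
t: 14.55
ee_pos: [0.5634, -0.079, 0.1027]
finger_gap: 0.0394
shift [ 0.355 -0.002  0.007] turn 0.001 tcp [ 0.5637 -0.0783  0.1038] t 14.72 q6 1.4 gap 0.0394 F [ 0.6 -0.2 -1.1] jawyaw -91.8 tilt -1.0
```

View pics/s4.png

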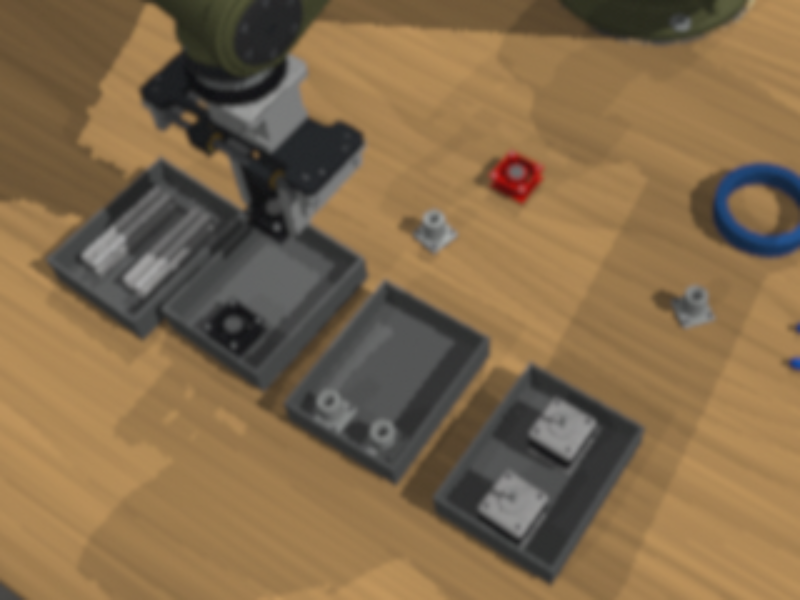

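```bash
python3 -m handwheel '[0.08,0,0.004,0,-1,0.2,0,0.004,0,-1,0.30,0,0.004,0,-1,0.345,0,0.004,0,-1,0.36,0,0.004,0,-1]'|head -2;python3 -m handwheel '[0.006,0,0,0,-1,0.012,0,0,0,-1,0.018,0,0,0,-1,0.022,0,0,0,-1,0.022,0,0,0,-1]'; python3 -m handwheel '[0.004,0,0,0,-1,0.004,0,0,0,-1]'|sed -n '2p;4p'
```

```text
t: 15.18
ee_pos: [0.5631, -0.0798, 0.0123]
t: 15.6
ee_pos: [0.5644, -0.0806, 0.009]
eef_rot: [0.508, 0.491, -0.508, 0.492]
force: [0.3, 0.5, -0.2]
finger_gap: 0.0398
ee_pos: [0.5642, -0.0806, 0.0076]
force: [0.5, 0.6, -1.1]
```

```bash
python3 -m handwheel '[0.004,0,0,0,-1,0.004,0,0,0,-1,0.004,0,0,0,-1]'|sed -n '2p;4p'
```

```text
ee_pos: [0.5643, -0.0806, 0.0071]
force: [-3.0, -0.0, 6.5]
```

```bash
python3 -m handwheel '[0,0,0,0,0.17,0,0,0,0,0.17,0,0,0,0,0.17,0,0,0,0,0.17]'|tail -2; python3 -m handwheel '[-0.1,0,0,0,0.17,-0.2,0,0,0,0.17,-0.32,0,0,0,0.5,-0.34,0,0,0,1,-0.34,0,0,0,1]'|tail -2; python3 -c "
from h import *
go([0.450,.006,.075],np.radians(90))"
```

```text
force: [0.0, 0.1, -0.0]
finger_gap: 0.0549
force: [-0.6, 0.0, -0.4]
finger_gap: 0.0715
shift [ 0.072 -0.472 -0.332] turn -0.011 tcp [ 0.5651 -0.0808  0.0934] t 16.77 q6 1.4 gap 0.0715 F [-0.6  0.  -0.4] jawyaw -91.9 tilt -1.0
```

```bash
python3 -m handwheel '[0,-0.472,-0.332,-0.011,1,0,-0.472,-0.332,-0.011,1,0.072,-0.472,-0.332,-0.011,1,0.072,-0.472,-0.332,-0.011,1,0.072,-0.472,-0.332,-0.011,1]'|head -2; python3 -m handwheel '[0,0,0,0,1,0,0,0,0,1,0,0,0,0,1]'|head -1; python3 -c "
from h import *
go([0.450,.006,.0105],np.radians(90))"
```

```text
t: 17.18
ee_pos: [0.4449, 0.0082, 0.0711]
t: 17.43
shift [ 0.251  0.001 -0.001] turn 0.0 tcp [0.4497 0.0058 0.0733] t 17.43 q6 1.5 gap 0.0941 F [-0.   0.2 -0.8] jawyaw -89.9 tilt -1.0
```

```bash
python3 -m handwheel '[0.1,0,0,0,0.8,0.2,0,0,0,0.6,0.255,0,0,0,0.4,0.255,0,0,0,0.2,0.255,0,0,0,0]'|head -2; python3 -m handwheel '[0,0,0,0,-1,0,0,0,0,-1,0,0,0,0,-1,0,0,0,0,-1,0,0,0,0,-1]'|tail -1;python3 -m handwheel '[0,0,0,0,-1,0,0,0,0,-1,0,0,0,0,-1,0,0,0,0,-1]'
```

```text
t: 17.85
ee_pos: [0.4492, 0.0059, 0.0095]
finger_gap: 0.0307
t: 18.6
ee_pos: [0.4491, 0.0063, 0.0099]
eef_rot: [0.5, 0.5, -0.5, 0.5]
force: [-1.2, -1.6, 3.3]
finger_gap: 0.02
```

```bash
python3 -m handwheel '[-0.05,0,0,0,-1,-0.15,0,0,0,-1,-0.28,0,0,0,-1,-0.36,0,0,0,-1,-0.36,0,0,0,-1]'|tail -1; python3 -m handwheel '[0,0,0,0,-1,0,0,0,0,-1]'; python3 -c "
from h import *
go([0.609,.066,.10],np.radians(90))"
```

```text
finger_gap: 0.0203
t: 19.18
ee_pos: [0.4483, 0.0063, 0.0986]
eef_rot: [0.499, 0.501, -0.5, 0.5]
force: [0.8, -0.0, -1.2]
finger_gap: 0.0204
shift [-0.007  0.643 -0.238] turn 0.0 tcp [0.4483 0.0063 0.0986] t 19.18 q6 1.5 gap 0.0204 F [ 0.8 -0.  -1.2] jawyaw -89.9 tilt -1.0
```

```bash
python3 -m handwheel '[0,0.08,-0.03,0,-1,0,0.2,-0.074,0,-1,0,0.35,-0.13,0,-1,0,0.5,-0.185,0,-1,0,0.6,-0.222,0,-1]'|head -2; python3 -m handwheel '[0,0.043,-0.016,0,-1,0,0.043,-0.016,0,-1,0,0.043,-0.016,0,-1,0,0.043,-0.016,0,-1]'|head -2; python3 -c "
from h import *
go([0.609,.066,.018],np.radians(90))
d=vision.read_camera('scene'); cv2.imwrite('pics/s5.png',cv2.resize(d['color'][170:330,160:360,::-1],None,fx=4,fy=3.75))"
```

```text
t: 19.6
ee_pos: [0.6005, 0.0632, 0.0974]
t: 19.93
ee_pos: [0.6085, 0.0657, 0.0985]
shift [ 0.322  0.003 -0.001] turn 0.0 tcp [0.6085 0.0657 0.0985] t 19.93 q6 1.62 gap 0.0205 F [-0.8 -0.2 -0.9] jawyaw -89.9 tilt -1.0
```

View pics/s5.png

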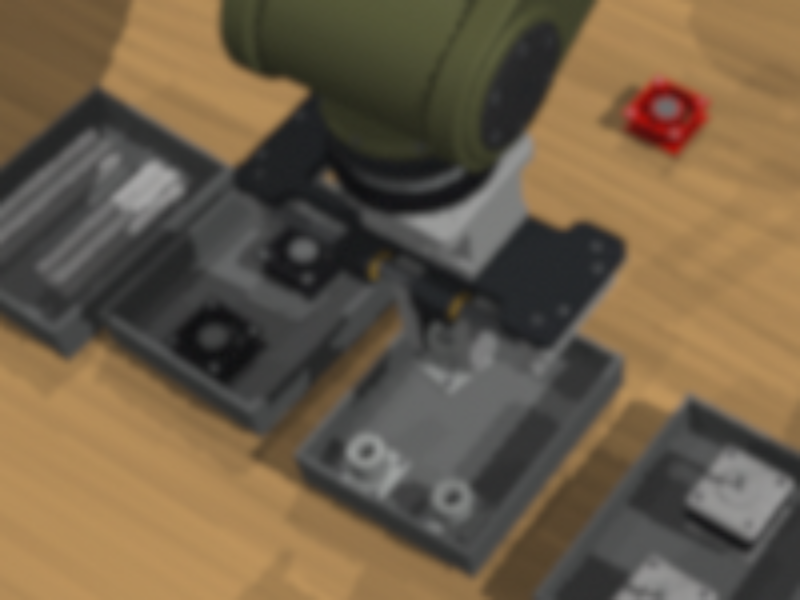

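```bash
python3 -m handwheel '[0.08,0,0,0,-1,0.18,0,0,0,-1,0.27,0,0,0,-1,0.31,0,0,0,-1,0.32,0,0,0,-1]'|head -2;python3 -m handwheel '[0.006,0,0,0,-1,0.012,0,0,0,-1,0.018,0,0,0,-1,0.02,0,0,0,-1,0.02,0,0,0,-1]'; python3 -m handwheel '[0.004,0,0,0,-1,0.004,0,0,0,-1,0.004,0,0,0,-1]'|sed -n '2p;4p'
```

```text
t: 20.4
ee_pos: [0.6083, 0.0657, 0.018]
t: 20.82
ee_pos: [0.6099, 0.0661, 0.0153]
eef_rot: [0.5, 0.5, -0.499, 0.501]
force: [-0.4, -0.9, -0.3]
finger_gap: 0.0202
ee_pos: [0.6096, 0.0661, 0.0138]
force: [-0.4, -0.1, -0.6]
```

```bash
python3 -m handwheel '[0.004,0,0,0,-1,0.004,0,0,0,-1,0.004,0,0,0,-1]'|sed -n '2p;4p';python3 -m handwheel '[0.002,0,0,0,-1,0.002,0,0,0,-1,0.002,0,0,0,-1]'|sed -n '2p;4p'
```

```text
ee_pos: [0.6098, 0.0661, 0.0129]
force: [-1.3, 0.4, 2.0]
ee_pos: [0.6098, 0.0661, 0.0129]
force: [-3.5, -0.7, 7.4]
```

```bash
python3 -m handwheel '[0,0,0,0,-0.23,0,0,0,0,-0.23,0,0,0,0,-0.23,0,0,0,0,-0.23]'|tail -2; python3 -m handwheel '[-0.08,0,0,0,-0.23,-0.2,0,0,0,-0.23,-0.32,0,0,0,0.3,-0.36,0,0,0,1,-0.36,0,0,0,1]'|tail -2;  python3 -m handwheel '[0,-0.13,-0.11,0,1,0,-0.26,-0.23,0,1,0,-0.37,-0.32,0,1,0,-0.49,-0.43,0,1,0,-0.6,-0.5,0,1]'|head -2; python3 -c "
from h import *
go([0.3916,.2558,.075],np.radians(90))"
```

```text
force: [-0.1, 0.0, 0.5]
finger_gap: 0.0359
force: [-0.6, 0.2, -0.6]
finger_gap: 0.0526
t: 22.73
ee_pos: [0.4568, 0.1921, 0.1004]
shift [ 0.102 -0.26  -0.255] turn 0.001 tcp [0.4568 0.1921 0.1004] t 22.73 q6 1.89 gap 0.0861 F [0.  0.  0.8] jawyaw -89.9 tilt -1.0
```

```bash
python3 -m handwheel '[0.05,-0.14,-0.13,0,1,0.102,-0.272,-0.259,0,1,0.102,-0.272,-0.259,0,1,0.102,-0.272,-0.259,0,1,0.102,-0.272,-0.259,0,1]'|head -2; python3 -m handwheel '[0,0,0,0,1,0,0,0,0,1]'|head -1; python3 -c "
from h import *
go([0.3916,.2558,.0105],np.radians(90))"
```

```text
t: 23.15
ee_pos: [0.3907, 0.2554, 0.0756]
t: 23.32
shift [ 0.264 -0.002 -0.004] turn 0.0 tcp [0.3921 0.2547 0.0765] t 23.32 q6 2.07 gap 0.0938 F [0.4 0.  0.1] jawyaw -90.0 tilt -1.0
```

```bash
python3 -m handwheel '[0.1,0,-0.004,0,0.8,0.2,0,-0.004,0,0.6,0.262,0,-0.004,0,0.4,0.262,0,-0.004,0,0.2,0.262,0,-0.004,0,0]'|head -2; python3 -m handwheel '[0,0,0,0,-1,0,0,0,0,-1,0,0,0,0,-1,0,0,0,0,-1,0,0,0,0,-1]'|tail -1;python3 -m handwheel '[0,0,0,0,-1,0,0,0,0,-1,0,0,0,0,-1,0,0,0,0,-1]'; python3 -m handwheel '[-0.05,0,0,0,-1,-0.15,0,0,0,-1,-0.28,0,0,0,-1,-0.36,0,0,0,-1,-0.36,0,0,0,-1]'|tail -1; python3 -m handwheel '[0,0,0,0,-1,0,0,0,0,-1]'; python3 -c "
from h import *
go([0.565,.066,.10],np.radians(90))"
```

```text
t: 23.73
ee_pos: [0.3917, 0.2558, 0.0111]
finger_gap: 0.0305
t: 24.48
ee_pos: [0.3914, 0.2565, 0.0114]
eef_rot: [0.5, 0.5, -0.5, 0.5]
force: [-0.2, -1.2, 3.5]
finger_gap: 0.0201
finger_gap: 0.02
t: 25.07
ee_pos: [0.3908, 0.2562, 0.1]
eef_rot: [0.499, 0.501, -0.5, 0.5]
force: [-0.4, 0.0, -0.6]
finger_gap: 0.0203
shift [-0.     0.696  0.762] turn 0.0 tcp [0.3908 0.2562 0.1   ] t 25.07 q6 2.07 gap 0.0203 F [-0.4  0.  -0.6] jawyaw -89.9 tilt -1.0
```

```bash
python3 -m handwheel '[0,0.06,0.065,0,-1,0,0.15,0.164,0,-1,0,0.25,0.274,0,-1,0,0.35,0.383,0,-1,0,0.45,0.493,0,-1]'|head -2; python3 -m handwheel '[0,0.1,0.11,0,-1,0,0.18,0.2,0,-1,0,0.235,0.258,0,-1,0,0.246,0.269,0,-1,0,0.246,0.269,0,-1]'|head -2;python3 -m handwheel '[0,0,0,0,-1,0,0,0,0,-1]'|head -1; python3 -c "
from h import *
go([0.565,.066,.020],np.radians(90))
d=vision.read_camera('scene'); cv2.imwrite('pics/s6.png',cv2.resize(d['color'][170:330,160:360,::-1],None,fx=4,fy=3.75))"
```

```text
t: 25.48
ee_pos: [0.5042, 0.1318, 0.0995]
t: 25.9
ee_pos: [0.5653, 0.0654, 0.0993]
t: 26.07
shift [0.322 0.001 0.005] turn 0.001 tcp [0.5647 0.0672 0.1005] t 26.07 q6 1.62 gap 0.02 F [-0.4 -0.6 -1.2] jawyaw -89.9 tilt -1.0
```

View pics/s6.png

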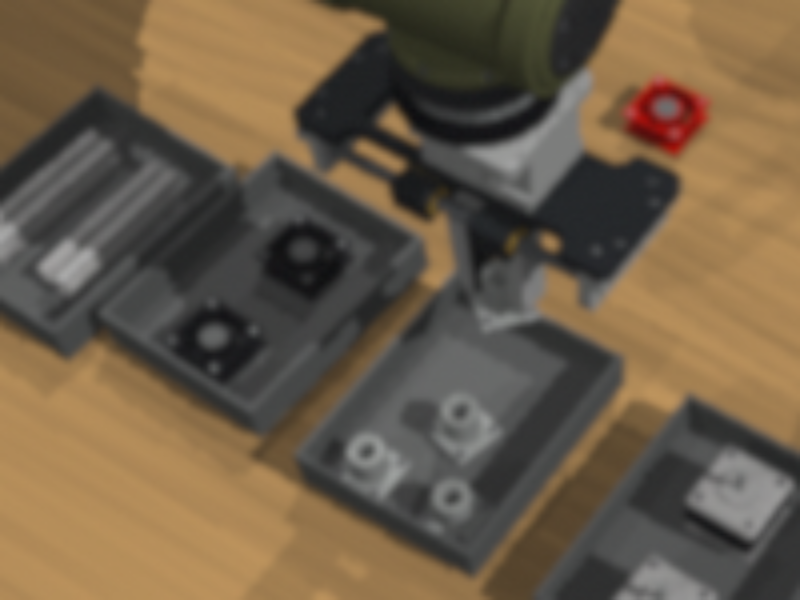

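```bash
python3 -m handwheel '[0.08,0,0.003,0,-1,0.18,0,0.003,0,-1,0.27,0,0.003,0,-1,0.31,0,0.003,0,-1,0.32,0,0.003,0,-1]'|head -2;python3 -m handwheel '[0.006,0,0,0,-1,0.012,0,0,0,-1,0.016,0,0,0,-1,0.018,0,0,0,-1,0.018,0,0,0,-1]'|sed -n '2p;4p'; python3 -m handwheel '[0.004,0,0,0,-1,0.004,0,0,0,-1,0.004,0,0,0,-1]'|sed -n '2p;4p'
```

```text
t: 26.53
ee_pos: [0.5644, 0.066, 0.0196]
ee_pos: [0.5659, 0.0655, 0.0173]
force: [-0.3, 0.1, -0.6]
ee_pos: [0.5656, 0.0655, 0.0158]
force: [0.8, 0.0, -0.3]
```

```bash
python3 -m handwheel '[0.005,0,0,0,-1,0.005,0,0,0,-1,0.005,0,0,0,-1]'|sed -n '2p;4p';python3 -m handwheel '[0.002,0,0,0,-1,0.002,0,0,0,-1,0.002,0,0,0,-1]'|sed -n '2p;4p'
```

```text
ee_pos: [0.5656, 0.0654, 0.0144]
force: [-0.3, -0.1, 0.2]
ee_pos: [0.5657, 0.0655, 0.0144]
force: [-2.2, 0.3, 5.2]
```

Contact felt; I release, lift, and withdraw to the near side for a clear check.

```bash
python3 -m handwheel '[0,0,0,0,-0.23,0,0,0,0,-0.23,0,0,0,0,-0.23,0,0,0,0,-0.23]'|tail -2; python3 -m handwheel '[-0.08,0,0,0,-0.23,-0.2,0,0,0,-0.23,-0.34,0,0,0,-0.2,-0.5,0,0,0,0,-0.6,0,0,0,0]'|head -2;  python3 -m handwheel '[0,-0.15,0,0,0,0,-0.3,0,0,0,0,-0.45,0,0,0,0,-0.6,0,0,0,0,-0.7,0,0,0]'|head -2; python3 -m handwheel '[0,0,0.16,0,0,0,0,0.32,0,0,0,0,0.48,0,0,0,0,0.64,0,0,0,0,0.8,0,0]'|head -2; python3 -m handwheel '[0,0,0.16,0,0,0,0,0.32,0,0,0,0,0.48,0,0,0,0,0.48,0,0,0,0,0.48,0,0]'|head -2; python3 -c "
from h import *
d=vision.read_camera('scene'); cv2.imwrite('pics/s7.png',cv2.resize(d['color'][130:370,120:440,::-1],None,fx=2.5,fy=2.5))
d=vision.read_camera('top'); cv2.imwrite('pics/t7.png',cv2.resize(d['color'][120:340,95:510,::-1],None,fx=1.92,fy=1.92,interpolation=cv2.INTER_CUBIC))"
```

```text
force: [-0.1, 0.1, 0.6]
finger_gap: 0.036
t: 28.45
ee_pos: [0.5663, 0.0655, 0.1678]
t: 28.87
ee_pos: [0.3878, 0.0652, 0.1636]
t: 29.28
ee_pos: [0.3905, -0.1366, 0.1642]
t: 29.7
ee_pos: [0.3906, -0.2561, 0.1635]
```

View pics/s7.png

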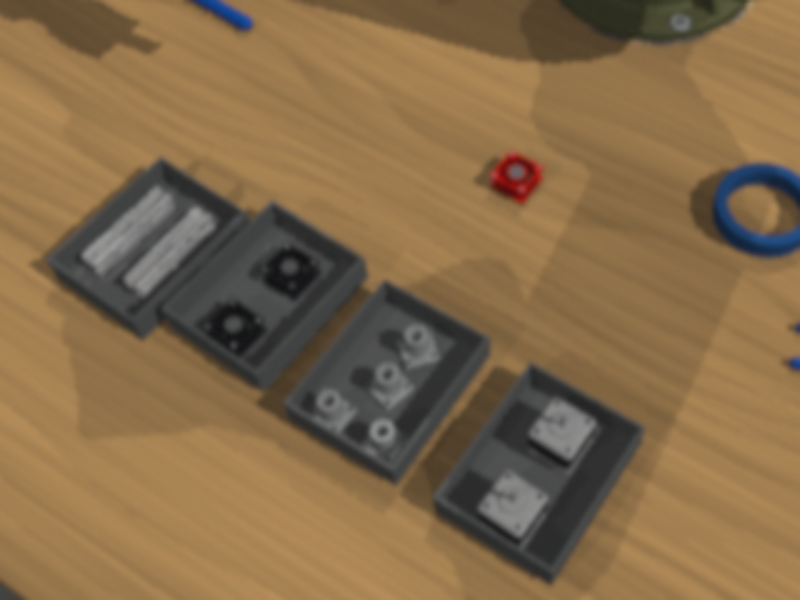

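View pics/t7.png

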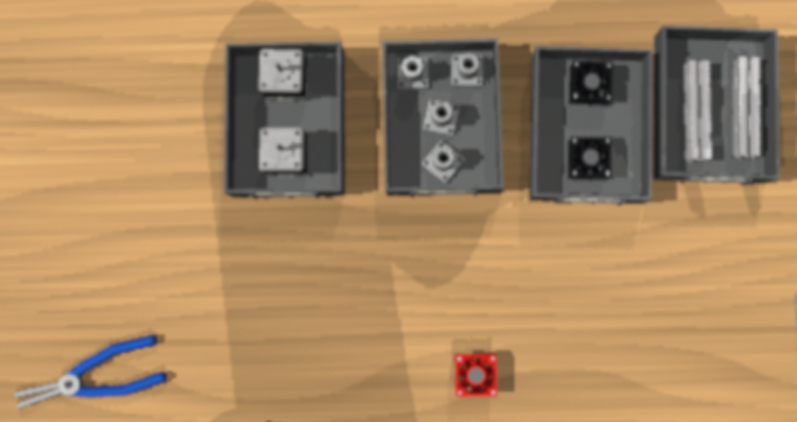

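All five parts stand in their trays: motor at (281,149), bearings at (441,117) and (443,160), fan at (591,157), extrusion at (698,110). The pliers are still at (69,384) in the crop, which is (131,320) in the full image, as at the start.

```bash
python3 -m handwheel '[0,0,0,0,0,0,0,0,0,0,0,0,0,0,0]'|sed -n '1p;4p'; python3 -c "
from bench import sign_off
print(sign_off())"
```

```text
t: 30.05
force: [-0.1, -0.5, 0.3]
the job is handed in; nothing more can be done
None
```

All five parts are in the trays of their kind, and I handed the job in at about 30 s of the 115 s allowed. I gripped each part, lowered it until the force reading showed it touching the tray floor (about 5–15 N), and only then opened the fingers.

- **Final pictures, top and scene:** the motor is shaft up, both bearings are on their flanges in a row clear of each other and of the two already there, the fan is flat, and the extrusion is lengthwise beside the other one.
- **Left alone:** the pliers are at the same pixels as at the start, about (131, 320) in the top view. I never reached for the red fan.
- **Robot:** it was clear of everything, with the force near zero.

No check failed. Two things did not match exactly:
- The loose extrusion lay about 12° off the line away from the robot, not "roughly crosswise" as described. It was the only loose one, so I took it as the one meant.
- The fingers read about 20 mm on the 21 mm bearing barrels, but both grips held.

I judged the parts' final tilt and height from the pictures and the contact heights; I did not measure them separately.

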